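Refill the laundry soap keeper

TASK

Refill the soap keeper: lift its knobbed cover off the dish and set it down upright in the middle of the cork mat, then stack the two spare soap bars from the wooden board on top of the bar in the dish, one above the other in either order, squarely with all edges flush. Set everything down rather than dropping it, never tip the cover over, and do not shift the bar that is already in the dish. Leave the bottle, the brush and the peg basket where they are.

Things in the scene. Friction and masses are not known exactly. Their poses are not given: they have to be found in the camera images.
- dish: White rectangular soap dish, fixed to the worktop, 190 (x) by 150 (y) mm. Origin: centre of its underside, on the worktop. Its flat floor is 12 mm above the origin; a lip 7 mm wide runs round the edge, its top 18 mm above the origin.
- cover: White plastic cover, a box open below, 160 (x) by 120 (y) mm and 95 mm high to its flat top, walls 4 mm, about 0.28 kg, standing loose on the dish floor inside the lip and hiding the first soap bar. A black upright round knob, 30 mm in diameter and 36 mm high, stands at the middle of its top. Origin: centre of its open underside; z up, x along its length.
- cover_knob (a point): Centre of the top face of the cover's knob, 131 mm above the cover's underside. The knob is gripped from above, from here down to 36 mm lower.
- bar_in_dish: Plain pale-beige laundry soap bar, a flat block 96 (x) by 58 (y) by 24 (z) mm with slightly rounded edges and a shallow darker panel on its top, about 0.2 kg. Origin: centre of its underside; z up, x along its length. It lies flat and loose on the dish floor under the cover, not quite centred, with its own yaw.
- bar_a: Plain pale-beige laundry soap bar, a flat block 96 (x) by 58 (y) by 24 (z) mm with slightly rounded edges and a shallow darker panel on its top, about 0.2 kg. Origin: centre of its underside; z up, x along its length. One of the two spare bars, lying flat on the wooden board, long side roughly across the board's length.
- bar_b: Plain pale-beige laundry soap bar, a flat block 96 (x) by 58 (y) by 24 (z) mm with slightly rounded edges and a shallow darker panel on its top, about 0.2 kg. Origin: centre of its underside; z up, x along its length. The other spare bar, lying flat on the wooden board beside bar_a, same look and size.
- board: Wooden board, fixed, 280 (x) by 160 (y) mm, 12 mm thick, that carries the two spare bars; on the left or on the right of the dish. Origin: centre of its underside, on the worktop.
- mat: Cork mat, fixed, 240 (x) by 200 (y) mm, 4 mm thick, empty, on the other side of the dish from the board. Origin: centre of its underside, on the worktop; its top is 4 mm above.
- bottle: Bystander: blue cleaner bottle, 68 mm in diameter, 190 mm high, at the far edge of the work. Origin: centre of its underside.
- brush: Bystander: wooden scrubbing brush, 150 (x) by 60 (y) by 55 mm with rounded ends and white bristles, lying bristles down beyond the dish. Origin: centre of its underside.
- peg_basket: Bystander: light-blue open basket of pink clothes pegs, 110 (x) by 150 (y) by 75 mm, at the far edge of the work. Origin: centre of its underside.
Things that resemble listed ones, but are neither listed nor needed, are in the scene too. What is shaped like the cover but orange or yellow is not meant.

How it is judged:
On the way, in this order (a step that is already met when the one before it is completed fails the run):
1. the cover stands upright on the cork mat, released (horizontal distance between cover and mat below 0.05 m and z of cover in the frame of mat between 0 and 0.008 m and angle between cover's own z axis and vertical below 0.06 rad and contact force between the fingers and cover below 0.1 N and linear speed of cover below 0.03 m/s and angular speed of cover below 0.3 rad/s), for 0.2 s.
2. one spare bar lies squarely on the bar in the dish, released (((x of bar_a in the frame of bar_in_dish between -0.008 and 0.008 m and y of bar_a in the frame of bar_in_dish between -0.008 and 0.008 m and z of bar_a in the frame of bar_in_dish between 0.02 and 0.028 m and angle between the x axis of bar_a and the x axis of bar_in_dish, either way round below 0.12 rad and angle between bar_a's own z axis and vertical below 0.06 rad and contact force between the fingers and bar_a below 0.1 N and linear speed of bar_a below 0.03 m/s and angular speed of bar_a below 0.3 rad/s) or (x of bar_b in the frame of bar_in_dish between -0.008 and 0.008 m and y of bar_b in the frame of bar_in_dish between -0.008 and 0.008 m and z of bar_b in the frame of bar_in_dish between 0.02 and 0.028 m and angle between the x axis of bar_b and the x axis of bar_in_dish, either way round below 0.12 rad and angle between bar_b's own z axis and vertical below 0.06 rad and contact force between the fingers and bar_b below 0.1 N and linear speed of bar_b below 0.03 m/s and angular speed of bar_b below 0.3 rad/s))), for 0.2 s.
At the end, for the whole second after the job is handed in: Cover upright on the cork mat, centre within 50 mm of the mat's; bar in the dish flat, within 20 mm of its start; the spare bars flat on it, one on the other, each within 8 mm (length and width) and 0.12 rad of the bar below; all released and at rest (all of step 1 and distance of bar_in_dish from where it was at the start of the episode below 0.02 m and angle between bar_in_dish's own z axis and vertical below 0.06 rad and linear speed of bar_in_dish below 0.03 m/s and angular speed of bar_in_dish below 0.3 rad/s and (((x of bar_a in the frame of bar_in_dish between -0.008 and 0.008 m and y of bar_a in the frame of bar_in_dish between -0.008 and 0.008 m and z of bar_a in the frame of bar_in_dish between 0.02 and 0.028 m and angle between the x axis of bar_a and the x axis of bar_in_dish, either way round below 0.12 rad and angle between bar_a's own z axis and vertical below 0.06 rad and contact force between the fingers and bar_a below 0.1 N and linear speed of bar_a below 0.03 m/s and angular speed of bar_a below 0.3 rad/s) and (x of bar_b in the frame of bar_a between -0.008 and 0.008 m and y of bar_b in the frame of bar_a between -0.008 and 0.008 m and z of bar_b in the frame of bar_a between 0.02 and 0.028 m and angle between the x axis of bar_b and the x axis of bar_a, either way round below 0.12 rad and angle between bar_b's own z axis and vertical below 0.06 rad and contact force between the fingers and bar_b below 0.1 N and linear speed of bar_b below 0.03 m/s and angular speed of bar_b below 0.3 rad/s)) or ((x of bar_b in the frame of bar_in_dish between -0.008 and 0.008 m and y of bar_b in the frame of bar_in_dish between -0.008 and 0.008 m and z of bar_b in the frame of bar_in_dish between 0.02 and 0.028 m and angle between the x axis of bar_b and the x axis of bar_in_dish, either way round below 0.12 rad and angle between bar_b's own z axis and vertical below 0.06 rad and contact force between the fingers and bar_b below 0.1 N and linear speed of bar_b below 0.03 m/s and angular speed of bar_b below 0.3 rad/s) and (x of bar_a in the frame of bar_b between -0.008 and 0.008 m and y of bar_a in the frame of bar_b between -0.008 and 0.008 m and z of bar_a in the frame of bar_b between 0.02 and 0.028 m and angle between the x axis of bar_a and the x axis of bar_b, either way round below 0.12 rad and angle between bar_a's own z axis and vertical below 0.06 rad and contact force between the fingers and bar_a below 0.1 N and linear speed of bar_a below 0.03 m/s and angular speed of bar_a below 0.3 rad/s)))); the robot touches nothing.
It fails at once if the cover is tipped by more than 0.6 rad (angle between cover's own z axis and vertical above 0.6 rad).
It fails at once if a soap bar or the cover is dropped: it falls faster than 0.6 m/s out of the fingers ((linear speed of bar_a above 0.6 m/s and contact force between the fingers and bar_a below 0.05 N) or (linear speed of bar_b above 0.6 m/s and contact force between the fingers and bar_b below 0.05 N) or (linear speed of cover above 0.6 m/s and contact force between the fingers and cover below 0.05 N)).
It fails at once if the bottle, the brush or the peg basket is moved by more than 30 mm (distance of any of bottle, brush, peg_basket from where it was at the start of the episode above 0.03 m).
It also fails if it takes over 72 s, if anything falls off the work surface, if the arm or the gripper's body presses on something with over 40 N, if the wrist force passes 120 N, or if a joint passes its speed limit or range.

ROBOT

A 6-joint arm with a two-finger parallel gripper is mounted at the origin on the work surface. World frame = base frame: x ahead of the robot, y to its left, z up, the work surface at z = 0. Lengths are in m, angles in rad, forces in N, time in s.
With the tool pointing down it reaches from about 0.35 to 0.925 m from the base axis. Payload 6.4 kg.
Tool frame: the origin (TCP) lies at the very end of the fingers, on their centre line; the grasp point (between the pads) lies 19 mm behind it (manip.tcp_to_grasp is the distance from the TCP to the grasp point, in m); z points along the fingers, y is the line along which they close (so a half turn about z gives the same grasp; the last joint's range is limited). The gripper opens to 94 mm and grips with 3 to 60 N. Pads are 16 mm wide; open, the fingers measure 119 mm over their backs; the gripper's body (75 mm by 177 mm) begins 78 mm behind the grasp point.
Start: joints at [-1.326, 0.245, 1.558, -0, 1.339, -0.174], TCP at [0.264, -0.594, 0.205] pointing down, gripper open.
Joint ranges: [-3.13, 3.13], [-1.02, 2.26], [0.13, 2.54], [-0.95, 4.09], [0.21, 2.88], [-2.74, 2.74]. Speed limits (rad/s): [2.57, 2.57, 3.14, 3.14, 3.14, 3.14].

INTERFACE

Orientations are given as [roll, pitch, yaw] about the fixed x, y, z axes, in that order (R = Rz(yaw) Ry(pitch) Rx(roll)).
In Python, from rig import manip gives the robot as it stands.
- The arm moves only by the shell command python3 -m inch 'ROWS' [OPENING] [FORCE]. ROWS is JSON, a list of rows, each a list of 6 numbers: the shift along the world's x, y, z in m, then the turn, a rotation vector about the world's x, y, z in rad. In form: [[tx, ty, tz, wx, wy, wz], ...]. A call has 1 to 20 rows; each row shifts and turns the commanded pose from where the row before left it; what a row does not reach is not made up. A row lasts 1/8 s, in which the tool goes at most 62.5 mm and 10.7 degrees, less where a joint would pass 70% of its speed; a pose out of reach is approached as far as the arm can. A call is refused whole if a number of a shift passes 0.0625 or a number of a turn 0.188, either way. A call with a gripper value outside its range is refused whole. OPENING is the finger opening in m, from 0 to 0.094, set as the call begins (- or left out, the last holds). The fingers move at their own pace and stop on an object; FORCE is the grip in N (left out, the last holds). Time passes only in rows, so rows that do not move let the fingers close. It gives the time, the measured TCP pose, the force, the opening and the grip force at its end, in the units of the state.
- manip.get_obs(): the state, without advancing time (a new reading comes with each control period).
- manip.capture(name): name is "scene" or "top" or "wrist"; returns the picture (384x512x3 uint8, blue, green, red); there is no depth.
- manip.camera_model(name): a dict with "vfov" (degrees; the focal length in pixels is half the picture's height over the tangent of half this angle, whatever the lens; pixels are square), "cx", "cy" (the principal point, pixels), "distortion" ([k1, k2, p1, p2, k3] as OpenCV has them; the pictures are not rectified), "extrinsics" (4x4, takes a point from camera to world coordinates); the wrist camera has in their place "T_tool_cam" (4x4, takes a point from camera to tool coordinates, whose origin is the TCP and whose axes are the flange's). Camera axes: x right, y down, z forward; pixel columns grow to the right and rows downward; lengths in m; the calibration is good to about 2 mm. A picture is of the moment at which its call begins: read the wrist's pose just before it. camera_model takes no time and is no camera call.
- manip.close_job(): hands the job in; it is judged then, once.
Trained networks look in the newest picture that a camera, given by its name, has taken for a name from the list of things; names that differ only in an ending like _2 or _b are one class to them, and where a whole thing is asked for, a point or a joint stands for the part that bears it (a point fixed in the world has none). Each returns a list of dicts, best first, with "p" (0 to 1); they miss things now and then, are a little off and sometimes report something else, mostly with a low value. They report only what shows in the picture. A call takes as long as a camera call. They do not tell look-alikes from the thing itself.
- manip.recognise(camera, thing): "rect" ([left, top, right, bottom] as shares, 0 to 1, of the picture: columns of its width, rows of its height, round what is visible of it).
- manip.masks_of(camera, thing): "pixels" (384x512 bool, what is visible of it) and "rect" ([left, top, right, bottom] as shares, 0 to 1, of the picture: columns of its width, rows of its height, round what is visible of it).
The state is a dict: "time": time; "joint_pos": joint angles; "dq": joint speeds; "effort": joint torques, N m; "tcp_pos": TCP position; "tcp_rot": TCP orientation; "wrist_force": force on the tool from outside, world axes, zero at the start; "moment": the same for the moment, N m; "width": opening from 0.0 (shut) to 1.0 (fully open); "grip_force": force on a finger pad.
Only numpy, scipy, OpenCV 4.12 (cv2) and the standard library are available. Lean on these libraries where they do the work, as an engineer would, in place of code of your own. Each camera call takes 0.05 s, during which the arm holds its last target. There are 200 camera calls.

## Working session

There is one attempt and no reset: what is moved stays moved. The work goes in short steps, Python scripts to look and compute and a shell command to move; the robot and the scene stay as the last step left them, time stands still between calls to the robot, and variables do not carry over. Pictures are saved under pics/ and viewed, at most 10 in all, crops included, and the job is handed in when it is done.

```bash
mkdir -p pics; ls; python3 - <<'E'
from rig import manip
import cv2,numpy as np
a=manip.capture("scene");b=manip.capture("top")
cv2.imwrite("pics/s.png",a);cv2.imwrite("pics/t.png",b)
for n in("scene","top"):
  m=manip.camera_model(n);print(n,m)
for t in("dish","cover","bar_a","mat","board"):
  print(t,[(round(r["p"],2),(np.array(r["rect"])*[512,384,512,384]).round().tolist()) for r in manip.recognise("top",t)][:4])
print(manip.get_obs());print(manip.camera_model("wrist"))
E
```

```text
pics
scene {'vfov': 48.21467289480499, 'cx': 253.9614772819349, 'cy': 190.21471718282555, 'distortion': array([-0.14167526,  0.        ,  0.        ,  0.        ,  0.        ]), 'extrinsics': array([[ 0.17558644,  0.65794633, -0.7323087 ,  1.37906388],
       [ 0.98439312, -0.12626859,  0.12258235, -0.15216734],
       [-0.01181498, -0.74240344, -0.66984889,  0.91564296],
       [ 0.        ,  0.        ,  0.        ,  1.        ]])}
top {'vfov': 43.70327333997191, 'cx': 262.42270819229486, 'cy': 190.74341604838418, 'distortion': array([-0.18801793,  0.        ,  0.        ,  0.        ,  0.        ]), 'extrinsics': array([[ 0.02763077, -0.99772289,  0.06152706,  0.41170834],
       [-0.99950514, -0.02850097, -0.01331068,  0.026709  ],
       [ 0.01503395, -0.06112882, -0.99801666,  1.48326089],
       [ 0.        ,  0.        ,  0.        ,  1.        ]])}
dish [(0.58, [249.0, 159.0, 296.0, 224.0]), (0.34, [352.0, 202.0, 373.0, 231.0]), (0.24, [255.0, 158.0, 297.0, 216.0])]
cover [(0.97, [252.0, 160.0, 296.0, 216.0]), (0.7, [329.0, 262.0, 390.0, 313.0])]
bar_a [(0.92, [351.0, 159.0,
[... 638 characters left out ...]
899e-01]), 'wrist_force': array([-0.39884288, -0.02157581, -0.28920137]), 'moment': array([0.02291533, 0.01917582, 0.02687152]), 'grip_force': 0.0, 'width': 0.9972986669802285}
{'vfov': 61.21068482078741, 'cx': 254.70328371900408, 'cy': 193.73081376017709, 'distortion': array([-0.03205023,  0.        ,  0.        ,  0.        ,  0.        ]), 'T_tool_cam': array([[ 6.32399252e-04, -9.64772708e-01, -2.63084058e-01,
         7.60974354e-02],
       [ 9.99999639e-01,  7.59561017e-04, -3.81645005e-04,
         4.47876019e-04],
       [ 5.68029080e-04, -2.63083721e-01,  9.64772840e-01,
        -1.79311368e-01],
       [ 0.00000000e+00,  0.00000000e+00,  0.00000000e+00,
         1.00000000e+00]])}
```

View pics/s.png

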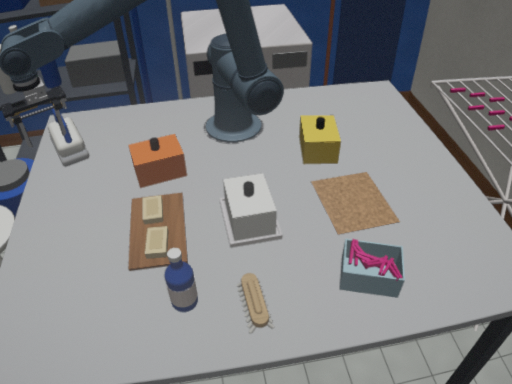

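View pics/t.png

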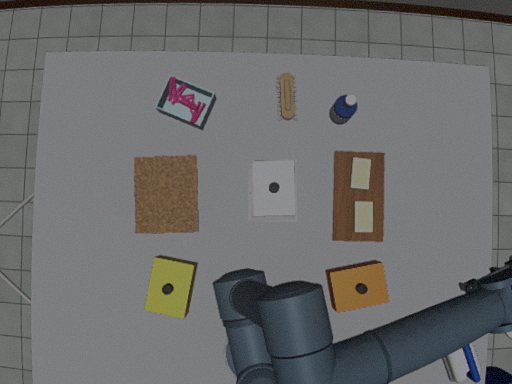

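The scene shows the white cover on the dish at top (273,188), and the mat at (166,194). The board is at (358,196) with bars at (361,173) and (364,217). Three things look like the cover: white (273,188), orange (360,287) and yellow (170,288). The white one fits, as it stands in the dish and the description says white. I'll confirm it in a crop and measure.

```bash
cat > h.py <<'E'
from rig import manip
import cv2,numpy as np
from scipy.spatial.transform import Rotation as R
def cam(n,obs=None):
    m=manip.camera_model(n);f=192/np.tan(np.radians(m["vfov"])/2)
    K=np.array([[f,0,m["cx"]],[0,f,m["cy"]],[0,0,1]])
    if n=="wrist":
        T=np.eye(4);T[:3,:3]=R.from_euler("xyz",obs["tcp_rot"]).as_matrix();T[:3,3]=obs["tcp_pos"];E=T@m["T_tool_cam"]
    else:E=np.array(m["extrinsics"])
    return K,np.array(m["distortion"]),E
def world(px,z,c):
    K,d,E=c;p=cv2.undistortPoints(np.array(px,float).reshape(-1,1,2),K,d)[:,0]
    r=np.c_[p,np.ones(len(p))]@E[:3,:3].T;o=E[:3,3]
    return (o+r*((z-o[2])/r[:,2])[:,None])[:,:2]
def pix(P,c):
    K,d,E=c;Ei=np.linalg.inv(E)
    return cv2.projectPoints(np.array(P,float).reshape(-1,3),cv2.Rodrigues(Ei[:3,:3])[0],Ei[:3,3],K,d)[0][:,0]
def rect(mask,z,c):
    "min-area rectangle of a mask's outline at height z: centre, long, short, yaw of the long side (deg)"
    ct=max(cv2.findContours(mask.astype(np.uint8),cv2.RETR_EXTERNAL,cv2.CHAIN_APPROX_NONE)[0],key=cv2.contourArea)
    w=world(ct[:,0],z,c)
    (x,y),(a,b),t=cv2.minAreaRect((w*1000).astype(np.float32))
    if a<b:a,b,t=b,a,t+90
    return np.round([x,y,a,b,(t+90)%180-90],1)
E
python3 - <<'E'
from h import *
c=cam("top");im=manip.capture("top")
cv2.imwrite("pics/c.png",cv2.resize(im[140:250,120:400],None,fx=2.8,fy=2.8,interpolation=cv2.INTER_CUBIC))
for t,z in(("cover",.107),("bar_a",.036),("mat",.004),("cover_knob",.143)):
  for r in manip.masks_of("top",t)[:3]:
    print(t,round(r["p"],2),rect(r["pixels"],z,c))
g=cv2.cvtColor(im,cv2.COLOR_BGR2GRAY)
k=np.zeros(g.shape,bool);k[178:200,263:285]=g[178:200,263:285]<100
print("knob",rect(k,.143,c))
hsv=cv2.cvtColor(im,cv2.COLOR_BGR2HSV)
wm=np.zeros(g.shape,bool);s=np.s_[150:245,120:215];wm[s]=hsv[s][...,1]>70;print("mat",rect(wm,.004,c))
E
```

```text
cover 0.78 [507.1 -22.1 165.  121.5   1.7]
cover 0.72 [ 228.8 -273.   171.7  133.2  -78.7]
cover 0.61 [213.2 265.2 170.4 129.4 -10.1]
bar_a 0.85 [ 563.  -289.6   95.3   62.8   -4.2]
bar_a 0.78 [ 431.  -299.1   95.    62.4    1.1]
mat 0.63 [484.2 308.1 244.7 203.7   3.6]
cover_knob 0.87 [218.2 259.7 165.7 127.1 -10. ]
cover_knob 0.77 [504.7 -22.2 160.5 121.1   1.7]
cover_knob 0.69 [ 235.9 -265.1  173.7  134.6  -79.9]
knob [505.8 -23.4  28.2  28.1   1.5]
mat [484.5 307.9 237.2 197.6   3.4]
```

View pics/c.png

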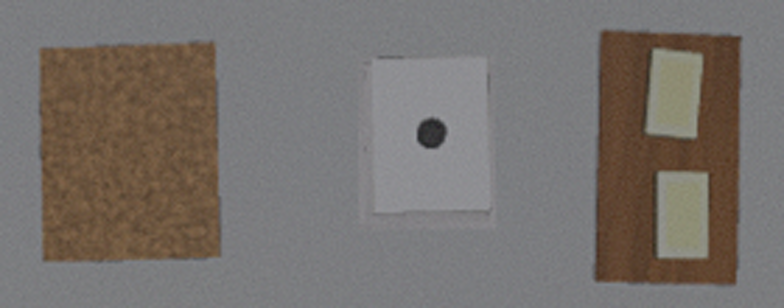

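The crop confirms it: the white cover with the black knob, at about (431,133) in the crop, sits in the white dish. The sizes match at 160x121. The cover is at (506,-23), the mat at (484,308). I'll move above the knob.

```bash
python3 -m inch '[[0.015,0.0357,0.003,0,0,-0.0245],[0.015,0.0357,0.003,0,0,-0.0245],[0.015,0.0357,0.003,0,0,-0.0245],[0.015,0.0357,0.003,0,0,-0.0245],[0.015,0.0357,0.003,0,0,-0.0245],[0.015,0.0357,0.003,0,0,-0.0245],[0.015,0.0357,0.003,0,0,-0.0245],[0.015,0.0357,0.003,0,0,-0.0245],[0.015,0.0357,0,0,0,-0.0245],[0.015,0.0357,0,0,0,-0.0245],[0.015,0.0357,0,0,0,-0.0245],[0.015,0.0357,-0.005,0,0,-0.0245],[0.015,0.0357,-0.005,0,0,-0.0245],[0.015,0.0357,-0.005,0,0,-0.0245],[0.015,0.0357,-0.005,0,0,-0.0245],[0.017,0.0357,-0.005,0,0,-0.0245],[0,0,0,0,0,0]]' 0.094
python3 - <<'E'
from h import *
o=manip.get_obs();im=manip.capture("wrist");c=cam("wrist",o)
print(o["tcp_pos"],o["tcp_rot"],o["time"],pix([.506,-.023,.143],c))
g=cv2.cvtColor(im,cv2.COLOR_BGR2GRAY)
n,l,s,ce=cv2.connectedComponentsWithStats((g<70).astype(np.uint8))
for i in range(1,n):
  if s[i,4]>400: print(s[i],ce[i],world(ce[i],.143,c),rect(l==i,.143,c))
cv2.imwrite("pics/w1.png",im)
E
```

```text
time: 2.72
tcp_pos: [0.5065, -0.0208, 0.2041]
tcp_rot: [-3.141, 0.001, 0.03]
wrist_force: [-0.5, -1.1, 0.1]
width: 1.002
grip_force: 0.0
[ 0.50652036 -0.02083119  0.20410128] [-3.14128340e+00  7.47553003e-04  3.04300601e-02] 2.725 [[256.82847719 207.67392541]]
[    0    65   512   319 36721] [267.94937502 314.40747801] [[ 0.4100975  -0.03571266]] [470.7 -22.7 485.9 280.1 -88.1]
[461  86  32  87 917] [476.02944384 127.72737186] [[ 0.57281397 -0.18274736]] [ 571.3 -182.6   63.3    8.4   -4.2]
[ 241  182   34   42 1153] [257.45446661 203.04509974] [[ 0.5097718  -0.02336091]] [509.9 -23.4  33.1  25.7   1.8]
```

View pics/w1.png

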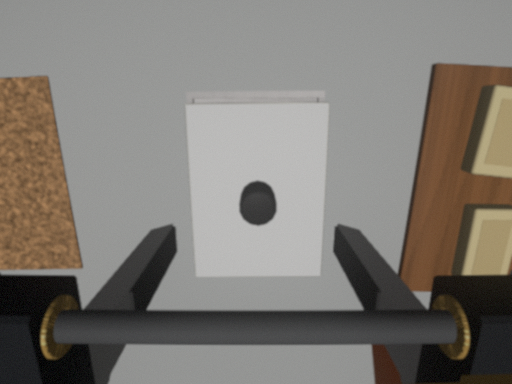

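The wrist view shows the knob at (258,203), centred between the fingers. I'll descend 90 mm, then close and lift.

```bash
python3 -m inch '[[0,-0.0025,-0.02,0,0,0],[0,0,-0.02,0,0,0],[0,0,-0.02,0,0,0],[0,0,-0.015,0,0,0],[0,0,-0.01,0,0,0],[0,0,-0.005,0,0,0],[0,0,0,0,0,0]]' && python3 -m inch '[[0,0,0,0,0,0],[0,0,0,0,0,0],[0,0,0,0,0,0],[0,0,0,0,0,0],[0,0,0,0,0,0],[0,0,0,0,0,0]]' 0.015 30
```

```text
time: 3.65
tcp_pos: [0.5064, -0.0252, 0.1145]
tcp_rot: [3.142, -0.0, 0.027]
wrist_force: [0.8, -0.1, 0.5]
width: 0.997
grip_force: 0.0
time: 4.4
tcp_pos: [0.5063, -0.0251, 0.1144]
tcp_rot: [-3.142, -0.0, 0.027]
wrist_force: [0.3, 0.2, 0.3]
width: 0.398
grip_force: 0.0
```

```bash
python3 -m inch '[[0,0,0,0,0,0],[0,0,0,0,0,0],[0,0,0,0,0,0],[0,0,0,0,0,0]]' && python3 -m inch '[[0,0,0.005,0,0,0],[0,0,0.015,0,0,0],[0,0,0.02,0,0,0],[0,0,0.025,0,0,0],[0,0,0.025,0,0,0],[0,0,0.025,0,0,0],[0,0,0.02,0,0,0]]'
```

```text
time: 4.9
tcp_pos: [0.5063, -0.025, 0.1144]
tcp_rot: [-3.141, 0.0, 0.027]
wrist_force: [0.7, 1.6, 0.9]
width: 0.311
grip_force: 30.0
time: 5.78
tcp_pos: [0.5065, -0.0254, 0.2515]
tcp_rot: [3.141, -0.002, 0.027]
wrist_force: [-0.1, 0.6, -4.3]
width: 0.315
grip_force: 30.0
```

```bash
python3 -m inch '[[-0.0018,0.015,0,0,0,0],[-0.0018,0.0278,0,0,0,0],[-0.0018,0.034,0,0,0,0],[-0.0018,0.034,0,0,0,0],[-0.0018,0.034,0,0,0,0],[-0.0018,0.034,0,0,0,0.01],[-0.0018,0.034,0,0,0,0.01],[-0.0018,0.034,0,0,0,0.01],[-0.0018,0.034,-0.01,0,0,0],[-0.0018,0.0278,-0.02,0,0,0],[-0.0018,0.02,-0.03,0,0,0],[-0.002,0.007,-0.025,0,0,0],[0,0,-0.025,0,0,0],[0,0,-0.015,0,0,0],[0,0,-0.008,0,0,0],[0,0,0,0,0,0]]'
```

```text
time: 7.78
tcp_pos: [0.4844, 0.3104, 0.1163]
tcp_rot: [3.141, 0.0, 0.057]
wrist_force: [-0.2, 1.0, -3.7]
width: 0.311
grip_force: 30.0
```

```bash
python3 -m inch '[[0,0,-0.004,0,0,0],[0,0,-0.003,0,0,0],[0,0,-0.002,0,0,0],[0,0,0,0,0,0]]'
```

```text
time: 8.28
tcp_pos: [0.4845, 0.3104, 0.1074]
tcp_rot: [3.142, 0.0, 0.057]
wrist_force: [-0.0, -0.3, -3.8]
width: 0.318
grip_force: 30.0
```

```bash
python3 -m inch '[[0,0,-0.001,0,0,0],[0,0,0,0,0,0]]';python3 -m inch '[[0,0,-0.001,0,0,0],[0,0,0,0,0,0]]'
```

```text
time: 8.52
tcp_pos: [0.4845, 0.3105, 0.1064]
tcp_rot: [-3.142, 0.0, 0.057]
wrist_force: [-0.1, 0.2, -3.7]
width: 0.316
grip_force: 30.0
time: 8.78
tcp_pos: [0.4847, 0.3106, 0.1063]
tcp_rot: [-3.142, -0.0, 0.057]
wrist_force: [-4.5, -0.7, 5.4]
width: 0.317
grip_force: 30.0
```

Contact on the mat. I'll open, go up, then move above the dish to look at its bar.

```bash
python3 -m inch '[[0,0,0,0,0,0],[0,0,0,0,0,0],[0,0,0,0,0,0],[0,0,0,0,0,0],[0,0,0,0,0,0],[0,0,0.02,0,0,0],[0,0,0.03,0,0,0],[0,0,0.03,0,0,0],[0,0,0.03,0,0,0],[0,-0.02,0.02,0,0,0],[0,-0.04,0,0,0,0],[0,-0.05,0,0,0,-0.01],[0,-0.05,0,0,0,-0.01],[0,-0.05,0,0,0,-0.01],[0,-0.05,0,0,0,0],[0,-0.045,0,0,0,0],[0,-0.03,0,0,0,0],[0,0,0,0,0,0],[0,0,0,0,0,0]]' 0.094
python3 - <<'E'
from h import *
o=manip.get_obs();im=manip.capture("wrist");c=cam("wrist",o);print(o["tcp_pos"],o["tcp_rot"])
cv2.imwrite("pics/w2.png",im)
for r in manip.masks_of("wrist","bar_in_dish")[:3]: print(r["p"],rect(r["pixels"],.036,c),np.array(r["rect"])*[512,384,512,384])
t=manip.capture("top");c=cam("top")
for n,z in(("bar_in_dish",.036),("cover",.099)):
  for r in manip.masks_of("top",n)[:4]: print(n,r["p"],rect(r["pixels"],z,c))
E
```

```text
time: 11.15
tcp_pos: [0.4847, -0.024, 0.2363]
tcp_rot: [-3.142, -0.001, 0.027]
wrist_force: [-0.2, -0.0, 0.3]
width: 0.999
grip_force: 0.0
[ 0.48470373 -0.02398752  0.23628141] [-3.14155522e+00 -1.09392063e-03  2.70407544e-02]
0.79 [498.8 -25.7  96.   58.7   7.6] [226.2016 114.8928 282.6752 197.7984]
bar_in_dish 0.55 [458.7 -27.3  51.5  18.2 -88.4]
cover 0.85 [484.6 302.7 159.8 130.9   4.2]
cover 0.76 [ 227.9 -274.7  170.   132.4  -78. ]
cover 0.59 [213.6 266.7 175.7 131.5 -11.6]
```

View pics/w2.png

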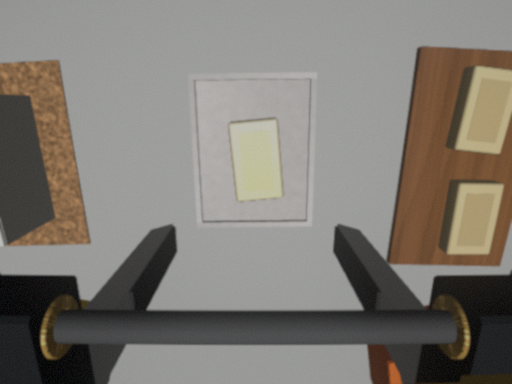

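In the wrist view the dish bar is at (256,160) and measures 96x58.7, so it is at (498.8,-25.7) with yaw 7.6°. The spare bars are at right, and the cover stands on the mat at (485,303). I'll go over the far spare bar with the same relative view.

```bash
python3 -m inch '[[0.007,-0.02,0,0,0,-0.01],[0.007,-0.034,0,0,0,-0.01],[0.007,-0.034,0,0,0,-0.01],[0.007,-0.034,0,0,0,-0.01],[0.007,-0.034,0,0,0,-0.01],[0.007,-0.034,0,0,0,-0.01],[0.007,-0.034,0,0,0,-0.01],[0.007,-0.025,0,0,0,-0.01],[0.008,-0.015,0,0,0,-0.02],[0,0,0,0,0,0],[0,0,0,0,0,0]]'
python3 - <<'E'
from h import *
o=manip.get_obs();im=manip.capture("wrist");c=cam("wrist",o);print(o["tcp_pos"],o["tcp_rot"])
cv2.imwrite("pics/w3.png",im)
for r in manip.masks_of("wrist","bar_a")[:3]: print(r["p"],rect(r["pixels"],.036,c),np.array(r["rect"])*[512,384,512,384])
E
```

```text
time: 12.78
tcp_pos: [0.5485, -0.288, 0.2353]
tcp_rot: [-3.141, 0.0, -0.073]
wrist_force: [-0.3, 0.6, 0.7]
width: 1.002
grip_force: 0.0
[ 0.54848429 -0.28795641  0.23526601] [-3.14113768e+00  4.12922418e-04 -7.25688595e-02]
0.91 [ 4.356e+02 -3.035e+02  1.045e+02  5.920e+01 -2.000e-01] [247.3984 218.3808 299.52   292.3008]
0.78 [ 564.9 -292.8   95.8   58.4   -4.4] [231.1168 114.3168 284.2112 196.992 ]
```

```bash
python3 -m inch '[[0.0055,-0.0016,-0.02,0,0,-0.004],[0.0055,-0.0016,-0.035,0,0,0],[0.0055,-0.0016,-0.035,0,0,0],[0,0,-0.035,0,0,0],[0,0,-0.035,0,0,0],[0,0,-0.025,0,0,0],[0,0,-0.015,0,0,0],[0,0,-0.012,0,0,0],[0,0,-0.006,0,0,0],[0,0,0,0,0,0]]' && python3 -m inch '[[0,0,0,0,0,0],[0,0,0,0,0,0],[0,0,0,0,0,0],[0,0,0,0,0,0],[0,0,0,0,0,0],[0,0,0,0,0,0]]' 0.05 25
```

```text
time: 14.12
tcp_pos: [0.5652, -0.2934, 0.0176]
tcp_rot: [3.141, -0.0, -0.077]
wrist_force: [-0.1, 0.8, 0.4]
width: 0.999
grip_force: 0.0
time: 14.88
tcp_pos: [0.5651, -0.2932, 0.0176]
tcp_rot: [-3.141, -0.0, -0.077]
wrist_force: [-0.5, 0.4, 2.3]
width: 0.609
grip_force: 25.0
```

```bash
python3 -m inch '[[0,0,0.01,0,0,0],[0,0,0.03,0,0,0],[0,0,0.03,0,0,0],[-0.0063,0.0075,0.03,0,0,0.021],[-0.0065,0.02,0.02,0,0,0.021],[-0.0065,0.03,0,0,0,0.021],[-0.0065,0.032,0,0,0,0.021],[-0.0065,0.032,0,0,0,0.021],[-0.0065,0.032,0,0,0,0.021],[-0.0065,0.032,0,0,0,0.021],[-0.007,0.032,0,0,0,0.021],[-0.007,0.03,-0.01,0,0,0.021],[-0.007,0.02,-0.015,0,0,0.021],[0,0,-0.02,0,0,0],[0,0,-0.02,0,0,0],[0,0,-0.015,0,0,0],[0,0,0,0,0,0],[0,0,0,0,0,0]]'
python3 - <<'E'
from h import *
o=manip.get_obs();im=manip.capture("wrist");c=cam("wrist",o);print(o["tcp_pos"],o["tcp_rot"])
cv2.imwrite("pics/w4.png",im)
for r in manip.masks_of("wrist","bar_a")[:3]: print(r["p"],rect(r["pixels"],o["tcp_pos"][2]+.0184,c),rect(r["pixels"],.036,c),np.array(r["rect"])*[512,384,512,384])
E
```

```text
time: 17.12
tcp_pos: [0.4993, -0.0261, 0.058]
tcp_rot: [3.141, -0.001, 0.133]
wrist_force: [-0.3, -0.5, -2.3]
width: 0.614
grip_force: 25.0
[ 0.49927698 -0.02607836  0.05799329] [ 3.14113942e+00 -9.47978394e-04  1.32718736e-01]
0.87 [505.6 -25.7  87.1  57.    7.5] [488.2 -28.  109.   71.4   7.5] [197.5808 159.7824 313.088  310.1184]
```

View pics/w4.png

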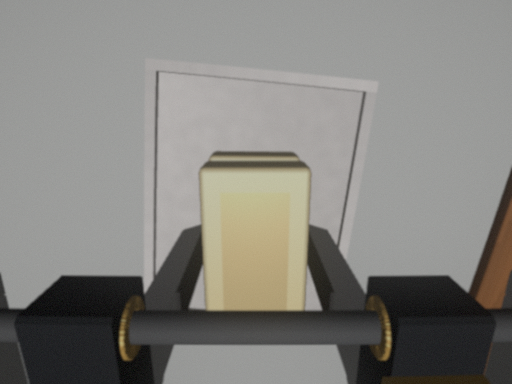

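The held bar is at (255,240), with the dish bar's far edge just visible above it at (254,153), and they look aligned. I'll check the numbers.

```bash
python3 - <<'E'
from h import *
o=manip.get_obs();c=cam("wrist",o);im=cv2.imread("pics/w4.png");g=cv2.cvtColor(im,cv2.COLOR_BGR2GRAY)
print(g[143:176,225],g[143:176,285]);print("row157",g[157,200:225],g[157,285:312])
# prediction: lower bar and held bar corners of far top edges, if centred as assumed
def far(cx,cy,y,z): 
  return [[cx+.048*np.cos(y)-s*.029*np.sin(y),cy+.048*np.sin(y)+s*.029*np.cos(y),z] for s in(1,-1)]
print(pix(far(.4988,-.0257,.133,.036),c),pix(far(.4993,-.0261,.133,.0764),c))
E
```

```text
[170 170 171 170 169 169 168 156 123  87  71  80 100 125 148 163 162 142
 105  79  73  72  75  84 104 128 146 157 169 179 184 187 187] [167 168 169 166 169 167 167 160 135  98  79  75  82 108 135 153 157 135
 103  81  75  74  71  83 101 128 145 158 167 178 184 187 188]
row157 [169 171 172 173 173 173 171 172 165 148 134 136 144 149 149 152 149 149
 149 147 147 148 149 148 148] [135 135 137 136 136 134 134 135 133 133 133 126 120 135 150 165 166 168
 167 168 166 169 166 169 167 167 167]
[[206.5773711  153.29417833]
 [299.5694259  153.32510293]] [[195.93970188 163.77324214]
 [311.21359304 163.81471872]]
```

Predicted and observed edges agree within about 1 mm, so I'll lower it.

```bash
python3 -m inch '[[0,0,-0.006,0,0,0],[0,0,-0.005,0,0,0],[0,0,-0.003,0,0,0],[0,0,-0.001,0,0,0],[0,0,0,0,0,0]]'; python3 -m inch '[[0,0,-0.001,0,0,0],[0,0,0,0,0,0]]'
```

```text
time: 17.85
tcp_pos: [0.4987, -0.0258, 0.0424]
tcp_rot: [-3.142, 0.0, 0.133]
wrist_force: [-0.3, 0.3, -2.9]
width: 0.614
grip_force: 25.0
time: 18.1
tcp_pos: [0.499, -0.0259, 0.0416]
tcp_rot: [3.141, -0.0, 0.133]
wrist_force: [0.1, -0.1, -2.4]
width: 0.617
grip_force: 25.0
```

```bash
python3 -m inch '[[0,0,-0.001,0,0,0],[0,0,0,0,0,0]]'
```

```text
time: 18.35
tcp_pos: [0.499, -0.0259, 0.0416]
tcp_rot: [-3.142, 0.0, 0.133]
wrist_force: [-4.1, 0.5, 8.1]
width: 0.618
grip_force: 25.0
```

```bash
python3 -m inch '[[0,0,0,0,0,0],[0,0,0,0,0,0],[0,0,0,0,0,0],[0,0,0,0,0,0],[0,0,0.015,0,0,0],[0,0,0.03,0,0,0],[0,0,0.03,0,0,0],[0,0,0.03,0,0,0],[0,0,0.03,0,0,0],[-0.007,0,0.03,0,0,0],[-0.007,0,0.03,0,0,0],[0,0,0.024,0,0,0],[0,0,0,0,0,0],[0,0,0,0,0,0]]' 0.094
python3 - <<'E'
from h import *
o=manip.get_obs();im=manip.capture("wrist");c=cam("wrist",o);print(o["tcp_pos"],o["tcp_rot"])
cv2.imwrite("pics/w5.png",im[90:230,180:330].repeat(3,0).repeat(3,1))
for r in manip.masks_of("wrist","bar_a")[:3]: print(r["p"],rect(r["pixels"],.060,c),np.array(r["rect"])*[512,384,512,384])
E
```

```text
time: 20.1
tcp_pos: [0.4843, -0.0257, 0.2588]
tcp_rot: [-3.141, 0.001, 0.133]
wrist_force: [-0.3, -1.0, 0.1]
width: 0.998
grip_force: 0.0
[ 0.48427972 -0.02567796  0.25876561] [-3.14118723e+00  9.32079033e-04  1.32834590e-01]
0.88 [498.6 -25.9  95.9  59.7   7.7] [233.1136 116.1984 283.904  196.8   ]
0.73 [ 4.410e+02 -2.788e+02  9.330e+01  6.650e+01  1.000e-01] [417.024  194.8032 485.0176 267.6864]
```

View pics/w5.png

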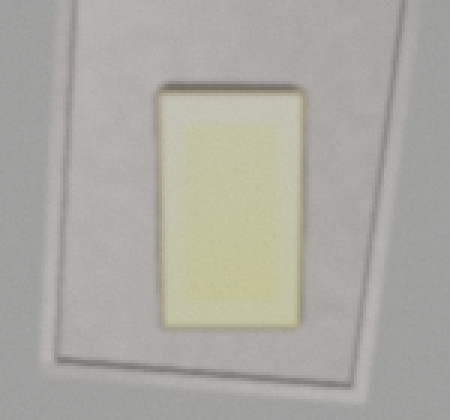

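The first bar sits flush on the dish bar (crop centre 230,205), measured at (498.6,-25.9) with yaw 7.7°. Next is the second bar.

```bash
python3 -m inch '[[-0.0065,-0.015,0,0,0,-0.013],[-0.0065,-0.027,0,0,0,-0.013],[-0.0065,-0.033,-0.003,0,0,-0.013],[-0.0065,-0.033,-0.003,0,0,-0.013],[-0.0065,-0.033,-0.003,0,0,-0.013],[-0.0065,-0.033,-0.003,0,0,-0.013],[-0.0065,-0.033,-0.003,0,0,-0.013],[-0.0065,-0.033,-0.003,0,0,-0.013],[-0.0065,-0.022,-0.003,0,0,-0.013],[-0.0065,-0.014,-0.002,0,0,-0.013],[0,0,0,0,0,0],[0,0,0,0,0,0]]'
python3 - <<'E'
from h import *
o=manip.get_obs();im=manip.capture("wrist");c=cam("wrist",o);print(o["tcp_pos"],o["tcp_rot"])
cv2.imwrite("pics/w6.png",im)
for r in manip.masks_of("wrist","bar_b")[:3]: print(r["p"],rect(r["pixels"],.036,c),np.array(r["rect"])*[512,384,512,384])
E
```

```text
time: 21.7
tcp_pos: [0.4198, -0.3014, 0.2365]
tcp_rot: [-3.141, -0.0, 0.003]
wrist_force: [0.4, -0.3, 0.0]
width: 0.997
grip_force: 0.0
[ 0.41977045 -0.30136039  0.23646808] [-3.14133110e+00 -6.17924072e-05  3.28813841e-03]
0.77 [ 432.1 -303.1   96.    57.2    1.1] [231.0144 120.6912 280.4224 200.2176]
0.61 [494.2 -35.8 110.7  57.9 -10.8] [  1.4848  54.1056  50.0224 148.1088]
```

```bash
python3 -m inch '[[0.0041,-0.0006,-0.02,0,0,0.008],[0.0041,-0.0006,-0.035,0,0,0.008],[0.0041,-0.0005,-0.035,0,0,0],[0,0,-0.035,0,0,0],[0,0,-0.035,0,0,0],[0,0,-0.025,0,0,0],[0,0,-0.015,0,0,0],[0,0,-0.012,0,0,0],[0,0,-0.007,0,0,0],[0,0,0,0,0,0]]' && python3 -m inch '[[0,0,0,0,0,0],[0,0,0,0,0,0],[0,0,0,0,0,0],[0,0,0,0,0,0],[0,0,0,0,0,0],[0,0,0,0,0,0]]' 0.05 25
```

```text
time: 23.05
tcp_pos: [0.4321, -0.3036, 0.0175]
tcp_rot: [-3.142, 0.0, 0.019]
wrist_force: [-0.2, 0.2, -0.2]
width: 0.996
grip_force: 0.0
time: 23.8
tcp_pos: [0.4321, -0.3036, 0.0176]
tcp_rot: [3.142, -0.0, 0.019]
wrist_force: [-0.9, 0.2, 1.3]
width: 0.615
grip_force: 25.0
```

```bash
python3 -m inch '[[0,0,0.01,0,0,0],[0,0,0.03,0,0,0],[0,0,0.035,0,0,0],[0.0066,0.0128,0.035,0,0,0.0115],[0.0066,0.025,0.03,0,0,0.0115],[0.0066,0.03,0.02,0,0,0.0115],[0.0066,0.032,0,0,0,0.0115],[0.0066,0.032,0,0,0,0.0115],[0.0066,0.032,0,0,0,0.0115],[0.0067,0.032,0,0,0,0.0115],[0.0067,0.032,0,0,0,0.0115],[0.0067,0.03,-0.01,0,0,0.0115],[0.0069,0.02,-0.015,0,0,0.0115],[0,0,-0.02,0,0,0],[0,0,-0.025,0,0,0],[0,0,-0.02,0,0,0],[0,0,-0.010,0,0,0],[0,0,0,0,0,0],[0,0,0,0,0,0]]'
python3 - <<'E'
from h import *
o=manip.get_obs();im=manip.capture("wrist");c=cam("wrist",o);print(o["tcp_pos"],o["tcp_rot"])
cv2.imwrite("pics/w7.png",im)
E
```

```text
time: 26.18
tcp_pos: [0.4993, -0.0259, 0.0784]
tcp_rot: [3.141, -0.001, 0.134]
wrist_force: [0.4, 0.6, -2.5]
width: 0.614
grip_force: 25.0
[ 0.49932052 -0.02594106  0.07839697] [ 3.14093157e+00 -1.49546538e-03  1.33823326e-01]
```

View pics/w7.png

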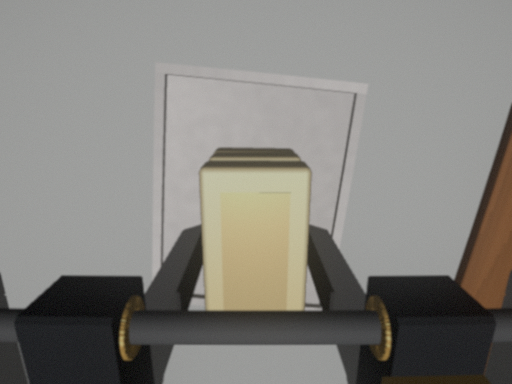

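The held bar at (255,240) sits over the stack, whose far edges at rows 150 and 158 line up. Lowering now.

```bash
python3 -m inch '[[0,0,-0.006,0,0,0],[0,0,-0.003,0,0,0],[0,0,-0.002,0,0,0],[0,0,-0.001,0,0,0],[0,0,0,0,0,0]]'; python3 -m inch '[[0,0,-0.001,0,0,0],[0,0,0,0,0,0]]'
```

```text
time: 26.85
tcp_pos: [0.4988, -0.0258, 0.0656]
tcp_rot: [3.141, -0.0, 0.134]
wrist_force: [-1.0, 0.1, -1.2]
width: 0.615
grip_force: 25.0
time: 27.1
tcp_pos: [0.4988, -0.0258, 0.0656]
tcp_rot: [-3.142, 0.0, 0.134]
wrist_force: [-4.5, 0.1, 8.0]
width: 0.613
grip_force: 25.0
```

```bash
python3 -m inch '[[0,0,0,0,0,0],[0,0,0,0,0,0],[0,0,0,0,0,0],[0,0,0,0,0,0],[0,0,0.015,0,0,0],[0,0,0.03,0,0,0],[0,0,0.03,0,0,0],[0,0,0.03,0,0,0],[0,0,0.03,0,0,0],[-0.007,0,0.03,0,0,0],[-0.007,0,0.03,0,0,0],[0,0,0.024,0,0,0],[0,0,0,0,0,0],[0,0,0,0,0,0]]' 0.094
python3 - <<'E'
from h import *
o=manip.get_obs();im=manip.capture("wrist");c=cam("wrist",o);print(o["tcp_pos"],o["tcp_rot"])
for r in manip.masks_of("wrist","bar_a")[:2]: print(r["p"],rect(r["pixels"],.084,c))
s=manip.capture("scene");cv2.imwrite("pics/s2.png",np.vstack([cv2.resize(s[140:260,180:430],None,fx=3,fy=3),np.hstack([im[90:230,130:380].repeat(1,0)]*3)]))
E
```

```text
time: 28.85
tcp_pos: [0.4842, -0.0256, 0.2828]
tcp_rot: [-3.141, 0.001, 0.134]
wrist_force: [0.4, -0.3, -0.5]
width: 0.999
grip_force: 0.0
[ 0.48420927 -0.02560824  0.28275933] [-3.14120898e+00  8.83504389e-04  1.33820406e-01]
0.63 [499.2 -25.7  97.4  59.4   6.6]
```

View pics/s2.png

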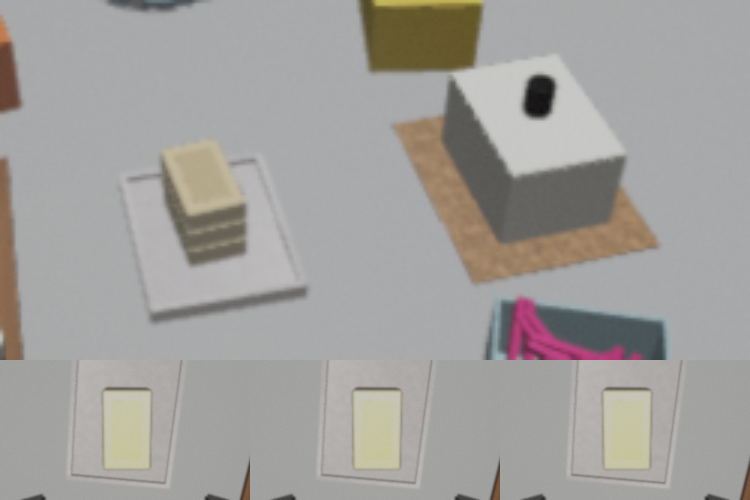

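The three bars are stacked flush at (205,205), and the cover stands upright on the mat at (535,145). Handing in.

```bash
python3 -c "
from rig import manip
print(manip.close_job())"
```

```text
the job is handed in; nothing more can be done
None
```

I handed the job in at about 29 s: the cover stands upright on the cork mat and both spare bars are stacked flush on the bar in the dish; the judge's verdict was not shown.

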